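Refill the rotary tray at the packing table

TASK

On the packing table stands a round sorting tray that turns under a short chute. Turn the tray by its upright peg until its one empty compartment sits squarely under the chute's mouth, then swing the lever with the ball knob over to tip the pan at the head of the chute, so that both small tape rolls drop down the chute into that empty compartment.

Things in the scene. Friction and masses are not known exactly. Their poses are not given: they have to be found in the camera images.
- pocket (a point): Centre of the floor of the one empty compartment of a round grey tray, 300 mm across, in four equal quarters; the other three hold small cartons, white rolls and black markers. It lies 92 mm from the tray's vertical turning axis. z up; x and y run outward along the compartment's two 4 mm walls, which rise 44 mm above this point; the axis is at (-65, -65) mm in this frame.
- carousel (a joint): Angle of the tray: 0 when the empty compartment is squarely under the chute, growing anticlockwise seen from above. Starts between -1.9 and -0.8 rad; stops at -2.1 and 0.6. It takes about 1 to 2 N at the peg and stays where it is left.
- peg (a point): Upright round black peg for turning the tray, 16 mm in diameter, fixed to the tray 105 mm from the turning axis, on the wall between two filled compartments. This point is 15 mm below its top; the peg is free for 25 mm below it, down to a 22 mm wide collar.
- mouth (a point): Centre of the open lower mouth of the fixed aluminium chute, 66 by 66 mm, 13 mm above the tray's walls and 92 mm from the turning axis. z up; y level, pointing from the axis to the mouth and on to the head of the chute and the pan; x across the chute. pocket must come straight below this point. The chute's sides rise 105 mm above it.
- knob (a point): Centre of the black ball knob, 30 mm in diameter, on the 10 mm thick lever of the tipping pan, 100 mm to the side of the chute's middle (the mouth's -x). The lever starts upright: the knob is 100 mm above the pan's hinge line, which is level and parallel to the mouth's x. The knob swings about that line towards the tray (the mouth's -y), sinking as it goes.
- tipper (a joint): Angle of the tipping pan and its lever: 0 is level (the start), growing to the stop at 1.25 rad as the knob swings towards the tray. The pan hinges on its open edge at the head of the chute; it takes about 3 to 6 N at the knob and stays where it is left. Tip it to 1.1 rad or more to be sure that the rolls slide out.
- roll_a_mid (a point): Centre of one small white tape roll, a solid 30 mm in diameter and 18 mm high, at the start lying flat in the pan.
- roll_b_mid (a point): Centre of the other, like roll a.

How it is judged:
On the way, in this order (a step that is already met when the one before it is completed fails the run):
1. the empty compartment is under the chute's mouth (within 22 mm) while the pan is still level (horizontal distance between pocket and mouth below 0.022 m and value of joint tipper below 0.15 rad), for 0.2 s.
2. the pan is tipped, by at least 0.8 rad (value of joint tipper above 0.8 rad), for 0.1 s.
At the end, for the whole second after the job is handed in: Both small rolls lie inside the compartment that was empty, between its walls, their centres less than 40 mm above its floor. The pan and the tray may stay as they are (x of each of roll_a_mid, roll_b_mid in the frame of pocket above -0.065 m and y of each of roll_a_mid, roll_b_mid in the frame of pocket above -0.065 m and z of roll_a_mid in the frame of pocket between 0.002 and 0.04 m and horizontal distance between each of roll_a_mid, roll_b_mid and pocket below 0.09 m and z of roll_b_mid in the frame of pocket between 0.002 and 0.04 m); the robot touches nothing.
It also fails if it takes over 45 s, if anything falls off the work surface, if the arm or the gripper's body presses on something with over 40 N, if the wrist force passes 120 N, or if a joint passes its speed limit or range.

ROBOT

A 6-joint arm with a two-finger parallel gripper is mounted at the origin on the work surface. World frame = base frame: x ahead of the robot, y to its left, z up, the work surface at z = 0. Lengths are in m, angles in rad, forces in N, time in s.
With the tool pointing down it reaches from about 0.275 to 0.85 m from the base axis. Payload 5.2 kg.
Tool frame: the origin (TCP) lies midway between the tips of the shut fingers; the grasp point (between the pads) lies 19 mm behind it; z points along the fingers, y is the direction in which the jaws open and shut (so a half turn about z gives the same grasp; the last joint's range is limited). The gripper opens to 85 mm and grips with 20 to 120 N. Pads are 22 mm wide; open, the fingers measure 114 mm over their backs; the gripper's body (76 mm by 85 mm) begins 54 mm behind the grasp point. The pads swing forward as they close: fully open they stand 13 mm farther back than shut.
Start: joints at [0.911, 0.259, 1.535, -0, 1.348, -0.203], TCP at [0.243, 0.494, 0.204] pointing down, gripper open.
Joint ranges: [-3.14, 3.14], [-0.91, 2.08], [0.19, 2.58], [-1.22, 4.36], [0.22, 2.71], [-3.12, 3.12]. Speed limits (rad/s): [2.57, 2.57, 3.14, 3.14, 3.14, 3.14].

INTERFACE

Orientations are given as a unit quaternion [x, y, z, w].
In Python, from plant import robot gives the robot as it stands.
- The arm moves only by the tool jog_arm, never from a script. Its argument "deltas" is a list that holds one entry, the list of rows, each a list of 6 numbers: the shift along the tool's x, y, z in m, then the turn, a rotation vector about the tool's x, y, z in rad. In form: [[[tx, ty, tz, wx, wy, wz], ...]]. A call has 1 to 8 rows; each row is the pose to reach, as a shift and turn from the pose measured when the call began, along the tool's axes at that moment; what a row does not reach only later rows make up. A row lasts 1/8 s, in which the tool goes at most 62.5 mm and 10.7 degrees, less where a joint would pass 70% of its speed; a pose out of reach is approached as far as the arm can. A call with a gripper value outside its range is refused whole. "fingers" is the gripper's target within -1 to 1 (shut at 1, half-way at 0, fully open at -1), set as the call begins (left out, the last holds). The fingers move at their own pace and stop on an object; the grip force is fixed at half the most. Time passes only in rows, so rows that repeat a pose let the fingers close. It gives the time, the measured TCP pose, the force and the opening at its end, in the units of the state.
- robot.state(): the state, without advancing time (a new reading comes with each control period).
- robot.grab_frame(name): name is "scene" or "top" or "wrist"; returns (picture, depth): 420x560x3 uint8, blue, green, red; 420x560 float32, m along the optical axis (not along the pixel's ray), 0 where there is no reading.
- robot.camera_model(name): a dict with "fov_y" (degrees; the focal length in pixels is half the picture's height over the tangent of half this angle, whatever the lens; pixels are square), "cx", "cy" (the principal point, pixels), "distortion" ([k1, k2, p1, p2, k3] as OpenCV has them; the pictures are not rectified), "R" (3x3) and "t" (3): a world point X has camera coordinates R X + t. Camera axes: x right, y down, z forward; pixel columns grow to the right and rows downward; lengths in m; the calibration is good to about 2 mm. A picture is of the moment at which its call begins: read the wrist's pose just before it. camera_model takes no time and is no camera call; for the wrist camera it gives the pose at the moment of the call.
- robot.close_job(): hands the job in, once; it reports no verdict.
Trained networks look in the newest picture that a camera, given by its name, has taken for a name from the list of things; names that differ only in an ending like _2 or _b are one class to them, and where a whole thing is asked for, a point or a joint stands for the part that bears it (a point fixed in the world has none). Each returns a list of dicts, best first, with "p" (0 to 1); they miss things now and then, are a little off and sometimes report something else, mostly with a low value. They report only what shows in the picture. A call takes as long as a camera call.
- robot.search_frame(camera, thing): "rect" ([centre column, centre row, width, height] in pixels, round what is visible of it).
- robot.mark_of(camera, thing): "centre" ([column, row] in pixels: a listed point, or the origin of a listed thing).
The state is a dict: "time_s": time; "q": joint angles; "joint_velocities": joint speeds; "effort": joint torques, N m; "eef_pos": TCP position; "tcp_rot": TCP orientation; "wrist_force": force on the tool from outside, world axes, zero at the start; "wrist_torque": the same for the moment, N m; "gripper_width": finger opening in m.
Only numpy, scipy, OpenCV 4.12 (cv2) and the standard library are available. Lean on these libraries where they do the work, as an engineer would, in place of code of your own. Each camera call takes 0.05 s, during which the arm holds its last target.

## Working session

There is one attempt and no reset: what is moved stays moved. The work goes in short steps, Python scripts to look and compute and a tool call to move; the robot and the scene stay as the last step left them, time stands still between calls to the robot, and variables do not carry over. Pictures are saved under pics/ and viewed, and the job is handed in when it is done.

Besides the shell and the picture viewer there is one more tool, called after "Emit:" as name(argument=value, ...), one argument or row to a line, values as JSON. jog_arm: Moves the arm, as the interface text tells. Its arguments: {"type":"object","properties":{"deltas":{"type":"array","items":{"type":"array","items":{"type":"array","items":{"type":"number"}}}},"fingers":{"type":"number"}},"required":["deltas"]}

```bash
mkdir -p pics; ls; cat > h.py <<'E'
import numpy as np, cv2
from plant import robot
from scipy.spatial.transform import Rotation as Ro
def model(n):
    m=robot.camera_model(n); f=210/np.tan(np.radians(m["fov_y"])/2)
    K=np.array([[f,0,m["cx"]],[0,f,m["cy"]],[0,0,1.]])
    return K,np.array(m["distortion"],float),np.array(m["R"]),np.array(m["t"])
def ray(n,uv,M=None):
    K,D,R,t=M or model(n)
    p=cv2.undistortPoints(np.array(uv,float).reshape(-1,1,2),K,D).reshape(-1,2)
    return p,R,t
def world(n,uv,depth,M=None):
    p,R,t=ray(n,uv,M); c=np.append(p[0],1)*depth
    return R.T@(c-t)
def atz(n,uv,z,M=None):
    p,R,t=ray(n,uv,M); d=R.T@np.append(p[0],1); o=-R.T@t
    return o+d*(z-o[2])/d[2]
def proj(n,X,M=None):
    K,D,R,t=M or model(n)
    return cv2.projectPoints(np.array(X,float).reshape(-1,3),cv2.Rodrigues(R)[0],t,K,D)[0].reshape(-1,2)
E
python3 - <<'E'
from h import *
print(robot.state())
for n in("scene","top","wrist"):
    p,d=robot.grab_frame(n); cv2.imwrite(f"pics/{n}0.png",p); np.save(f"{n}0.npy",d)
    K,D,R,t=model(n); print(n,-R.T@t,R[2])
    for th in("pocket","peg","mouth","knob","roll_a_mid"):
        for r in robot.mark_of(n,th)[:3]:
            c=r["centre"]; u,v=int(round(c[0])),int(round(c[1]))
            dd=d[min(max(v,0),419),min(max(u,0),559)]
            print(n,th,round(r["p"],2),np.round(c,1),round(float(dd),3),np.round(world(n,c,dd),3))
E
```

```text
pics
{'time_s': 0.0, 'q': array([ 9.11218059e-01,  2.59340591e-01,  1.53609282e+00,  5.74459912e-06,
        1.34796322e+00, -2.02795575e-01]), 'joint_velocities': array([ 9.90675026e-05,  1.00170080e-03,  1.13928925e-03, -9.48227917e-04,
       -1.47475597e-03, -1.09962496e-03]), 'effort': array([-1.71363481e-03, -4.46027184e+01, -2.90573573e+01, -4.00414292e-04,
        1.16814507e-02, -8.43852195e-05]), 'eef_pos': array([0.24220485, 0.49316706, 0.2032721 ]), 'tcp_rot': array([ 2.26411466e-01,  9.74031331e-01, -8.18258949e-04, -3.79529769e-04]), 'wrist_force': array([ 0.0903925 ,  0.61195135, -0.16318405]), 'wrist_torque': array([-0.00400608,  0.05456275,  0.04238628]), 'gripper_width': 0.08533094568998982}
scene [0.95185196 0.09206764 0.82714989] [-0.53212983 -0.05323345 -0.8449876 ]
scene pocket 0.77 [251.7 293. ] 0.835 [0.64  0.019 0.04 ]
scene peg 0.97 [165.2 214.3] 0.813 [ 0.554 -0.138  0.13 ]
scene mouth 0.88 [277.2 247.7] 0.747 [0.609 0.059 0.161]
scene knob 0.93 [365.6 132.3] 0.677 [0.491 0.17  0.311]
scene roll_a_mid 0.67 [377.7 221.4] 0.707 [0.579 0.204 0.218]
top [0.53636362 0.03106043 0.89548055] [ 0.05956191 -0.00697935 -0.99820021]
top pocket 0.78 [294.2 180.5] 0.862 [0.648 0.019 0.039]
top peg 0.83 [378.2 227.2] 0.765 [ 0.55  -0.141  0.131]
top mouth 0.85 [274.5 215.7] 0.862 [0.572 0.06  0.034]
top knob 0.66 [188.4 269.8] 0.574 [0.481 0.172 0.316]
top roll_a_mid 0.84 [189.  201.4] 0.675 [0.586 0.198 0.221]
top roll_a_mid 0.65 [376.7 229.7] 0.764 [ 0.545 -0.138  0.132]
top roll_a_mid 0.52 [165.1 198.6] 0.674 [0.59  0.238 0.222]
wrist [0.16852595 0.53085913 0.37419065] [ 0.28929867 -0.14111733 -0.9467799 ]
```

View pics/scene0.png

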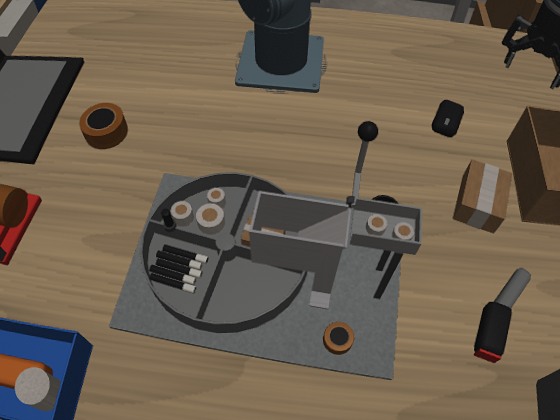

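View pics/top0.png

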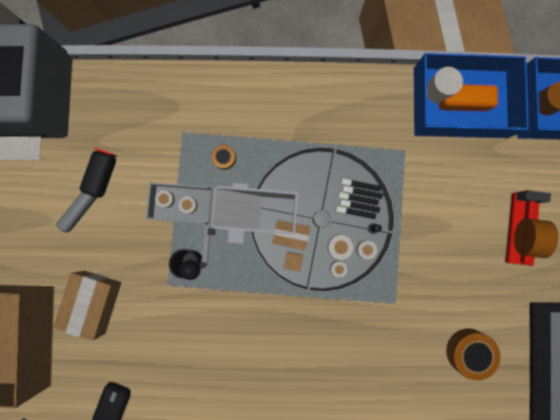

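Both cameras show the tray, with its empty quarter at scene (250,290) and top (290,180). The peg is at scene (165,214) and the chute and pan lie towards +y. The knob is at scene (367,131), nearer the robot. Next I refine these by triangulation and a hub estimate.

```bash
python3 - <<'E'
from h import *
Ms=model("scene");Mt=model("top")
def tri(a,b):
    P=[];q=[]
    for M,uv in((Ms,a),(Mt,b)):
        p,R,t=ray("",uv,M);P.append(np.c_[R,t]);q.append(p.T)
    X=cv2.triangulatePoints(P[0],P[1],q[0],q[1])[:,0];return X[:3]/X[3]
for n,a,b in[("pocket",(251.7,293),(294.2,180.5)),("peg",(165.2,214.3),(378.2,227.2)),("mouth",(277.2,247.7),(274.5,215.7)),("knob",(365.6,132.3),(188.4,269.8)),("hub",(226,241),(322,218)),("pantopcorner",(421,212),(150,185))]:
    print(n,tri(a,b).round(4))
ds=np.load("scene0.npy");dt=np.load("top0.npy")
# circle fit of tray rim from top depth, points z 0.075..0.09
def cloud(n,d,M):
    K,D,R,t=M; v,u=np.mgrid[0:420,0:560]; p=cv2.undistortPoints(np.c_[u.ravel(),v.ravel()].astype(float).reshape(-1,1,2),K,D).reshape(-1,2)
    c=np.c_[p,np.ones(len(p))]*d.ravel()[:,None]; X=(c-t)@R; return X[d.ravel()>0]
Xt=cloud("top",dt,Mt);Xs=cloud("scene",ds,Ms)
for X in(Xt,Xs):
    m=(X[:,0]>.35)&(X[:,0]<.8)&(X[:,1]>-.25)&(X[:,1]<.3)
    Y=X[m]; h,e=np.histogram(Y[:,2],bins=np.arange(0,.34,.01)); print(h)
    hd=Y[(Y[:,2]>.075)&(Y[:,2]<.092)]
    from scipy.optimize import least_squares
    r=least_squares(lambda q:np.clip(np.hypot(hd[:,0]-q[0],hd[:,1]-q[1])-.149,-.02,.02),[.57,-.035],loss="soft_l1",f_scale=.003);print("axis",r.x)
    k=Y[(Y[:,2]>.26)]; s=least_squares(lambda q:np.linalg.norm(k-q,axis=1)-.015,[.485,.172,.3],loss="soft_l1",f_scale=.002).x;print("knob",s,k[:,2].max(),len(k))
    c=Y[(Y[:,2]>.19)&(Y[:,2]<.21)]; print("chute/pan hi",c.min(0),c.max(0),cv2.minAreaRect(c[:,:2].astype(np.float32)))
    pg=Y[(np.hypot(Y[:,0]-.552,Y[:,1]+.14)<.03)&(Y[:,2]>.115)];print("peg",pg.mean(0),pg[:,2].max(),len(pg))
E
```

```text
pocket [0.6462 0.0199 0.0547]
peg [ 0.5495 -0.1416  0.1231]
mouth [0.5705 0.0568 0.086 ]
knob [0.48   0.1739 0.2998]
hub [ 0.5671 -0.0362  0.083 ]
pantopcorner [0.6047 0.2437 0.2935]
[ 9675 12747    62  8259  2644  1153  2220   908  1591   181   158   179
   222   204   213   205   223   237   243   340  1883   297   472   310
     8     5     0     0     0     0    91   247     1]
axis [ 0.56777529 -0.03591754]
knob [0.48068416 0.17315982 0.30252704] 0.3200853682799666 339
chute/pan hi [0.47792822 0.01603351 0.19000984] [0.61604037 0.26373118 0.20997911] ((0.5470664501190186, 0.13963446021080017), (0.13790126144886017, 0.24791936576366425), 0.36586910486221313)
peg [ 0.54905597 -0.13890465  0.12888456] 0.13318676784881883 62
[10001 15040   169  8253  2706  2135  2627  1505  1830   333   401   477
   530   529   585   624   705   735   826  1207  1601   899   796   430
    26    28    28    31    17    25   125   167     0]
axis [ 0.56674752 -0.03476151]
knob [0.4801196  0.17414762 0.29983162] 0.3174058428266335 393
chute/pan hi [0.47943793 0.01627868 0.19001141] [0.61737686 0.26482726 0.20999734] ((0.5475038290023804, 0.14221930503845215), (0.24651901423931122, 0.13831664621829987), 87.52352905273438)
peg [ 0.55097385 -0.13868076  0.12577354] 0.13207139535794593 85
```

```bash
python3 -c "
import cv2
p=cv2.imread('pics/top0.png');cv2.imwrite('pics/t0z.png',cv2.resize(p[120:310,130:410],None,fx=2.8,fy=2.8,interpolation=2))
p=cv2.imread('pics/scene0.png');cv2.imwrite('pics/s0z.png',cv2.resize(p[110:330,130:430],None,fx=2.6,fy=2.6,interpolation=2))"
```

```text
(no output)
```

View pics/t0z.png

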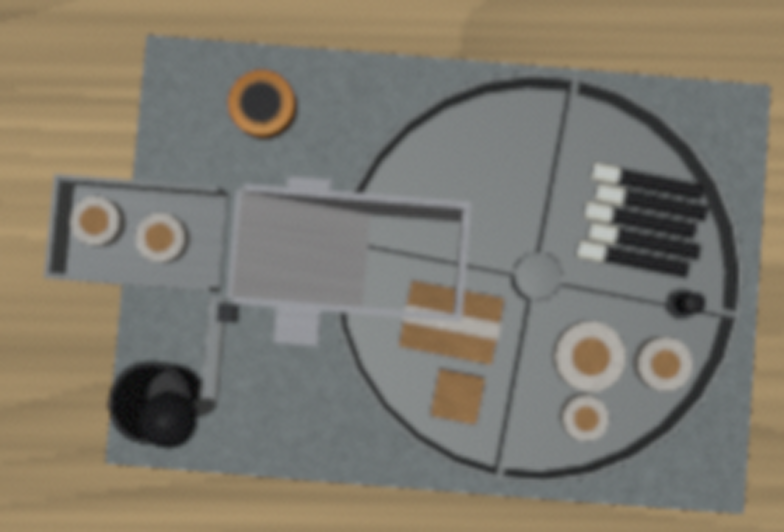

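View pics/s0z.png

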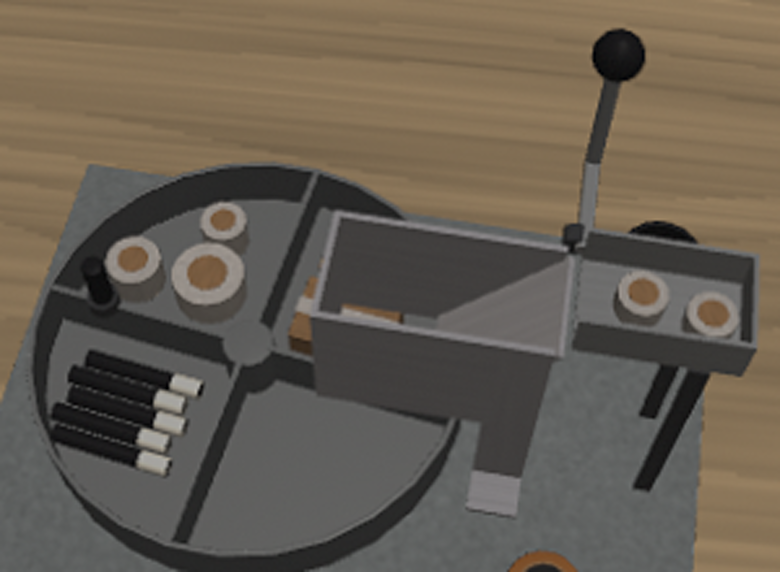

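```bash
python3 - <<'E'
from h import *
f=lambda n,z,o,s,a:atz(n,(a[0]/s+o[0]-.3,a[1]/s+o[1]-.3),z)[:2]
T=lambda a,z=.201:f("top",z,(130,120),2.8,a)
S=lambda a,z=.201:f("scene",z,(130,110),2.6,a)
def dr(a,b): d=a-b; return np.degrees(np.arctan2(d[1],d[0]))
tt=[T(a) for a in((240,187),(467,207),(230,304),(462,318))]; print(np.round(tt,4),dr(tt[0],tt[1]),dr(tt[2],tt[3]))
ss=[S(a) for a in((335,214),(575,252),(316,315),(562,353))]; print(np.round(ss,4),dr(ss[1],ss[0]),dr(ss[3],ss[2]))
# board edges
b=[T(a,.02) for a in((150,36),(770,85),(105,463),(745,513))];print(np.round(b,3),dr(b[0],b[1]),dr(b[2],b[3]),dr(b[0],b[2]))
E
```

```text
[[0.6145 0.1576]
 [0.6043 0.0169]
 [0.5421 0.1618]
 [0.5358 0.019 ]] 85.85725700079587 87.46439353741549
[[0.5367 0.0212]
 [0.5464 0.1655]
 [0.6066 0.0198]
 [0.6146 0.1604]] 86.1443758165281 86.76458636632238
[[ 0.753  0.265]
 [ 0.723 -0.225]
 [ 0.419  0.289]
 [ 0.388 -0.205]] 86.41234420049686 86.40497320496506 -4.177307373940873
```

```bash
cat >> h.py <<'E'
def d(p,yaw):
    "tool delta for world target p, pointing down with tool-y at yaw deg"
    s=robot.state(); R0=Ro.from_quat(s["tcp_rot"]); y=np.radians(yaw)
    Y=np.array([np.cos(y),np.sin(y),0]);Z=np.array([0,0,-1.]);X=np.cross(Y,Z)
    R1=Ro.from_matrix(np.c_[X,Y,Z])
    return np.r_[R0.inv().apply(np.array(p)-s["eef_pos"]),(R0.inv()*R1).as_rotvec()].round(4).tolist()
E
python3 - <<'E'
from h import *
print(d([.30,.38,.36],63.8-20));print(d([.43,.1,.36],20));print(d([.55,-.139,.30],-9.3))
E
```

```text
[-0.1016, -0.0766, -0.1559, 0.0, -0.0, 0.3495]
[-0.3418, -0.2706, -0.1559, -0.0, -0.0, 0.7649]
[-0.555, -0.4321, -0.0959, -0.0, -0.0, 1.2763]
```

Emit:
jog_arm(
  deltas=[
    [[-0.02,-0.015,-0.055,0,0,0.1],[-0.05,-0.04,-0.11,0,0,0.22],[-0.1,-0.077,-0.156,0,0,0.35],[-0.14,-0.11,-0.156,0,0,0.45],[-0.18,-0.14,-0.156,0,0,0.55],[-0.225,-0.175,-0.156,0,0,0.65],[-0.27,-0.21,-0.156,0,0,0.72],[-0.31,-0.245,-0.156,0,0,0.78]],
  ],
  fingers=0,
)

```text
time_s: 1.9
eef_pos: [0.4133, 0.1352, 0.3603]
tcp_rot: [0.581, 0.814, 0.0, 0.0]
wrist_force: [1.0, 0.5, -0.4]
gripper_width: 0.0427
```

```bash
python3 - <<'E'
from h import *
s=robot.state();print(s["eef_pos"],s["gripper_width"],s["time_s"])
print(d([.55,-.139,.30],-9.3));print(d([.55,-.139,.20],-9.3))
E
```

```text
[0.413318   0.13516531 0.36029465] 0.0427047911732875 1.9
[-0.3037, 0.0399, 0.0604, 0.0008, 0.0, 0.4939]
[-0.3037, 0.0399, 0.1604, 0.0008, 0.0, 0.4939]
```

Emit:
jog_arm(
  deltas=[
    [[-0.05,0.007,0,0,0,0.1],[-0.1,0.013,0,0,0,0.2],[-0.155,0.02,0.0,0,0,0.3],[-0.21,0.028,0.02,0,0,0.4],[-0.26,0.035,0.06,0,0,0.494],[-0.304,0.04,0.11,0,0,0.494],[-0.304,0.04,0.16,0,0,0.494],[-0.304,0.04,0.16,0,0,0.494]],
  ],
)

```text
time_s: 2.9
eef_pos: [0.5471, -0.1384, 0.1958]
tcp_rot: [0.763, 0.647, -0.002, -0.005]
wrist_force: [-0.5, 1.2, 0.8]
gripper_width: 0.0428
```

```bash
python3 - <<'E'
from h import *
print(d([.55,-.139,.20],-9.3));print(d([.55,-.139,.101],-9.3))
for n in("wrist","top"):
    p,D=robot.grab_frame(n); cv2.imwrite(f"pics/{n}1.png",p)
    for r in robot.mark_of(n,"peg")[:2]:
        c=r["centre"]; print(n,r["p"],np.round(c,1),D[int(c[1]),int(c[0])],world(n,c,D[int(c[1]),int(c[0])]).round(4),atz(n,c,.116).round(4))
E
```

```text
[-0.0001, 0.0029, -0.0042, -0.0095, -0.0032, -0.0013]
[-0.0004, 0.0038, 0.0948, -0.0095, -0.0032, -0.0013]
wrist 0.97 [284.7 208.4] 0.24827504 [ 0.5541 -0.1358  0.1367] [ 0.5532 -0.1428  0.116 ]
top 0.6 [377.4 227.1] 0.76614195 [ 0.5498 -0.1397  0.13  ] [ 0.5501 -0.1428  0.116 ]
```

View pics/wrist1.png

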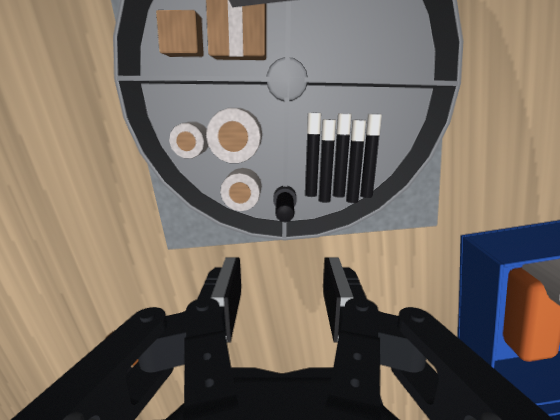

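The wrist picture shows the peg at (285,205), in line with the middle of the fingers at about column 282. I'll go down and grip it.

Emit:
jog_arm(
  deltas=[
    [[0,0.004,0.03,-0.009,-0.003,0],[0,0.004,0.06,-0.009,-0.003,0],[0,0.004,0.085,-0.009,-0.003,0],[0,0.004,0.096,-0.009,-0.003,0],[0,0.004,0.096,-0.009,-0.003,0]],
  ],
)

```text
time_s: 3.72
eef_pos: [0.557, -0.1401, 0.1088]
tcp_rot: [0.762, 0.648, 0.004, 0.008]
wrist_force: [-0.1, -0.4, -0.1]
gripper_width: 0.0422
```

Emit:
jog_arm(
  deltas=[
    [[0,0,0,0,0,0],[0,0,0,0,0,0],[0,0,0,0,0,0],[0,0,0,0,0,0]],
  ],
  fingers=1,
)

```text
time_s: 4.22
eef_pos: [0.557, -0.1402, 0.109]
tcp_rot: [0.762, 0.648, 0.004, 0.008]
wrist_force: [1.0, -0.3, 0.1]
gripper_width: 0.0002
```

```bash
python3 - <<'E'
from h import *
s=robot.state();p=s["eef_pos"];R=Ro.from_quat(s["tcp_rot"]);print(p,s["gripper_width"],s["wrist_force"])
ax=np.array([.567,-.0355])
v=p[:2]-ax;print(np.hypot(*v),np.degrees(np.arctan2(v[1],v[0])))
for a in np.linspace(0,50.7,9)[1:]:
    t=np.radians(a);c,n=np.cos(t),np.sin(t)
    q=ax+np.array([[c,-n],[n,c]])@v
    print([round(float(x),4) for x in R.inv().apply(np.r_[q,p[2]]-p)],round(-t,3))
E
```

```text
[ 0.55704434 -0.14019828  0.10904377] 0.00020209439022582224 [ 0.98947099 -0.27984498  0.0640949 ]
0.10517055530264825 -95.43186665299189
[0.0014, 0.0115, 0.0002] -0.111
[0.0041, 0.0229, 0.0004] -0.221
[0.008, 0.0338, 0.0005] -0.332
[0.0131, 0.0443, 0.0007] -0.442
[0.0193, 0.0541, 0.0008] -0.553
[0.0266, 0.0632, 0.0009] -0.664
[0.0348, 0.0714, 0.001] -0.774
[0.0439, 0.0786, 0.0011] -0.885
```

```bash
python3 - <<'E'
from h import *
s=robot.state();print(s["q"])
for n in("wrist","top","scene"):
    p,D=robot.grab_frame(n); cv2.imwrite(f"pics/{n}2.png",p)
    for r in robot.mark_of(n,"peg")[:2]:
        c=r["centre"]; print(n,r["p"],np.round(c,1),D[int(c[1]),int(c[0])],world(n,c,D[int(c[1]),int(c[0])]).round(4),atz(n,c,.116).round(4))
a=cv2.imread("pics/top2.png")[120:310,250:430];b=cv2.imread("pics/scene2.png")[100:330,100:330]
cv2.imwrite("pics/c2.png",np.hstack([cv2.resize(a,(400,420)),cv2.resize(b,(400,420))]))
E
```

```text
[-4.40730753e-01  3.70030124e-01  1.62326593e+00  9.97883436e-05
  1.13100444e+00 -2.79744107e-01]
wrist 0.67 [267.3 256.1] 0.16628332 [ 0.5502 -0.133   0.1295] [ 0.5486 -0.1399  0.116 ]
top 0.79 [378.2 227.4] 0.5933321 [ 0.5464 -0.1024  0.3026] [ 0.5495 -0.1444  0.116 ]
scene 0.62 [166.8 216.7] 0.79704195 [ 0.5645 -0.1303  0.1419] [ 0.5499 -0.1387  0.116 ]
```

View pics/wrist2.png

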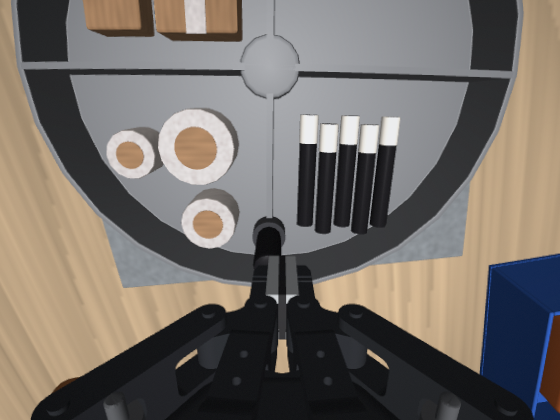

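View pics/c2.png

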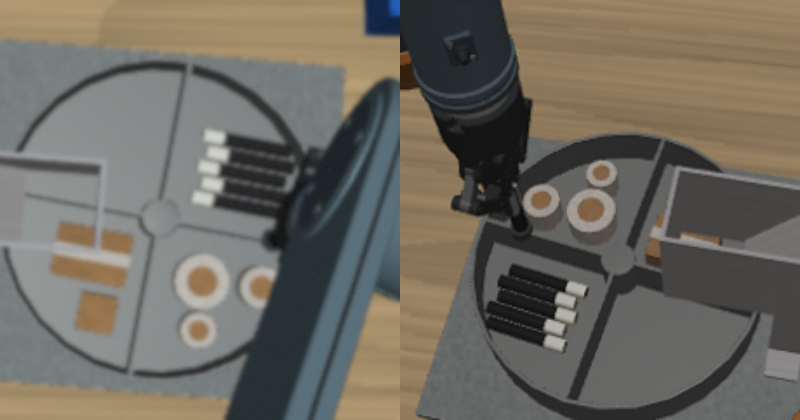

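```bash
python3 - <<'E'
from h import *
s=robot.state();T=s["eef_pos"]
R=Ro.from_quat(s["tcp_rot"])
print("tcp",proj("wrist",T),"grasp",proj("wrist",T+R.apply([0,0,-.019])))
for z in(.131,.116,.091): print(z,proj("wrist",[.55,-.139,z]),proj("scene",[.55,-.139,z]))
print("hub",proj("wrist",[.567,-.0355,.083]))
p=cv2.imread("pics/wrist2.png")[180:330,190:390];cv2.imwrite("pics/w2z.png",cv2.resize(p,None,fx=4,fy=4,interpolation=2))
E
```

```text
tcp [[281.23315114 248.79096684]] grasp [[281.21642031 264.15570323]]
0.131 [[268.88398309 267.42199708]] [[165.0102648  212.20549033]]
0.116 [[269.44431573 254.47390301]] [[166.62549426 216.75540886]]
0.091 [[270.20882557 236.85697016]] [[169.21927283 224.03895488]]
hub [[268.85102161  65.00511931]]
```

View pics/w2z.png

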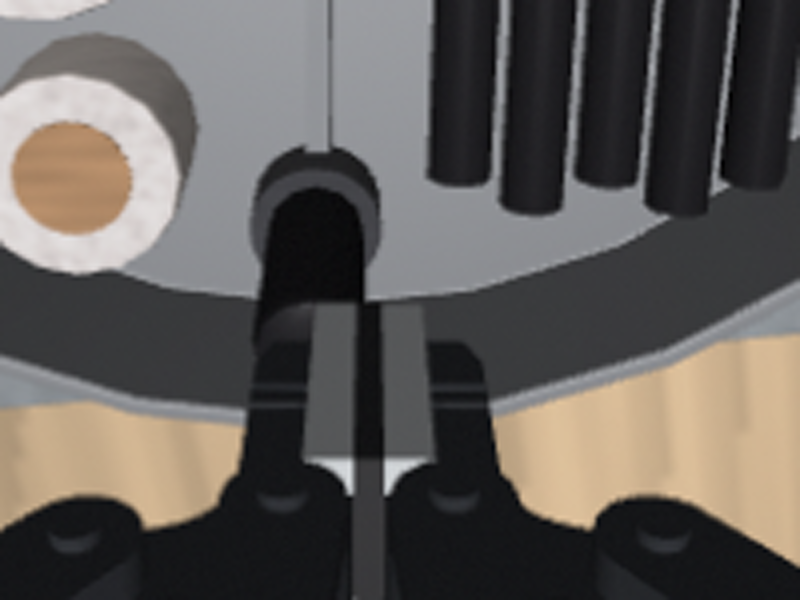

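```bash
python3 - <<'E'
from h import *
s=robot.state();print(s["eef_pos"],s["gripper_width"])
p,D=robot.grab_frame("wrist");M=model("wrist")
for zx,zy in((290,315),(280,312),(300,310),(310,200),(310,250),(310,290),(335,310),(335,350),(335,420),(405,310),(405,350),(405,420),(370,330),(280,370),(460,370),(280,420)):
    u,v=190+zx/4,180+zy/4; dd=D[int(round(v)),int(round(u))]; print((zx,zy),round(float(dd),4),world("wrist",(u,v),dd,M).round(4))
E
```

```text
[ 0.55691271 -0.14010041  0.10873557] -7.537836537822591e-05
(290, 315) 0.1657 [ 0.5475 -0.1336  0.1303]
(280, 312) 0.1665 [ 0.5461 -0.1334  0.1294]
(300, 310) 0.1661 [ 0.5489 -0.1334  0.1298]
(310, 200) 0.1982 [ 0.5495 -0.1321  0.0954]
(310, 250) 0.1807 [ 0.55   -0.1322  0.1139]
(310, 290) 0.1683 [ 0.5504 -0.1321  0.1269]
(335, 310) 0.151 [ 0.5548 -0.1271  0.1434]
(335, 350) 0.1435 [ 0.5547 -0.1279  0.1516]
(335, 420) 0.129 [ 0.5549 -0.1275  0.1668]
(405, 310) 0.1517 [ 0.5632 -0.1288  0.1429]
(405, 350) 0.1425 [ 0.5627 -0.1287  0.1526]
(405, 420) 0.1302 [ 0.562  -0.1294  0.1658]
(370, 330) 0.1483 [ 0.5588 -0.1288  0.1466]
(280, 370) 0.1476 [ 0.5475 -0.1311  0.1486]
(460, 370) 0.1458 [ 0.5687 -0.1336  0.1505]
(280, 420) 0.136 [ 0.5482 -0.1304  0.1606]
```

The wrist depth puts the shut fingertips at z≈0.143, while the TCP reads 0.109. They are above the peg top (0.130), so they closed on nothing and the tray hasn't moved. I'll open them and check this offset again before going lower.

Emit:
jog_arm(
  deltas=[
    [[0,0,0,0,0,0],[0,0,0,0,0,0],[0,0,0,0,0,0]],
  ],
  fingers=0,
)

```text
time_s: 4.95
eef_pos: [0.5569, -0.1401, 0.1087]
tcp_rot: [0.762, 0.648, 0.004, 0.008]
wrist_force: [-0.2, 0.0, 0.4]
gripper_width: 0.0425
```

```bash
python3 - <<'E'
from h import *
s=robot.state();print(s["eef_pos"],s["gripper_width"],s["q"])
p,D=robot.grab_frame("wrist");M=model("wrist");cv2.imwrite("pics/wrist3.png",p);np.save("w3.npy",D)
v,u=np.mgrid[200:340:1,180:390]
K,Dd,R,t=M
pp=cv2.undistortPoints(np.c_[u.ravel(),v.ravel()].astype(float).reshape(-1,1,2),K,Dd).reshape(-1,2)
X=((np.c_[pp,np.ones(len(pp))]*D[v,u].ravel()[:,None])-t)@R
Rt=Ro.from_quat(s["tcp_rot"]);L=Rt.inv().apply(X-s["eef_pos"])
m=(np.abs(L[:,0])<.02)&(abs(L[:,1])<.06)&(L[:,2]>-.12)&(L[:,2]<.02)&(D[v,u].ravel()>0)
Q=L[m]
for y in np.arange(-.05,.05,.005):
    k=Q[(Q[:,1]>=y)&(Q[:,1]<y+.005)]
    if len(k): print(round(y,3),len(k),"tool z max",k[:,2].max().round(4),"x",k[:,0].min().round(4),k[:,0].max().round(4))
for z in(.131,.116,.091): print(z,proj("wrist",[.55,-.139,z]))
E
```

```text
[ 0.55693595 -0.1401004   0.10874455] 0.04251592151279421 [-4.40664506e-01  3.70414428e-01  1.62349142e+00  1.14155865e-04
  1.13087681e+00 -2.79759885e-01]
-0.04 123 tool z max -0.0696 x 0.0049 0.0123
-0.035 664 tool z max -0.0362 x 0.0056 0.0149
-0.03 904 tool z max -0.0329 x 0.0071 0.0184
-0.025 1651 tool z max -0.0293 x -0.0113 0.0191
-0.02 229 tool z max 0.0197 x -0.0071 0.0192
-0.015 422 tool z max 0.0199 x -0.008 0.0102
-0.01 500 tool z max 0.0199 x -0.0082 0.0104
-0.005 433 tool z max 0.0197 x -0.0074 0.0091
-0.0 45 tool z max 0.0196 x -0.007 0.0056
0.015 89 tool z max -0.0864 x 0.0133 0.0193
0.02 1602 tool z max -0.0292 x -0.0104 0.0191
0.025 907 tool z max -0.0334 x 0.0076 0.0183
0.03 709 tool z max -0.0361 x 0.0057 0.015
0.035 304 tool z max -0.0399 x 0.0047 0.0134
0.04 12 tool z max -0.0709 x 0.0069 0.0083
0.131 [[268.86893276 267.42633334]]
0.116 [[269.43009229 254.47808255]]
0.091 [[270.19573296 236.86085819]]
```

View pics/wrist3.png

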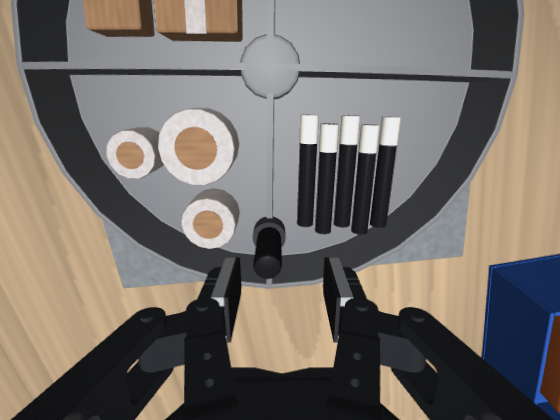

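```bash
python3 - <<'E'
from h import *
print(d([.5505,-.138,.075],-9.3))
E
```

```text
[0.0012, -0.0072, 0.0336, 0.0162, 0.0045, 0.0014]
```

Emit:
jog_arm(
  deltas=[
    [[0.001,-0.007,0.0,0.016,0.004,0],[0.001,-0.007,0.01,0.016,0.004,0],[0.001,-0.007,0.02,0.016,0.004,0],[0.001,-0.007,0.03,0.016,0.004,0],[0.001,-0.007,0.034,0.016,0.004,0],[0.001,-0.007,0.034,0.016,0.004,0],[0.001,-0.007,0.034,0.016,0.004,0]],
  ],
)

```text
time_s: 5.88
eef_pos: [0.551, -0.1383, 0.0749]
tcp_rot: [0.762, 0.648, -0.0, 0.0]
wrist_force: [0.4, -0.1, -0.3]
gripper_width: 0.0427
```

```bash
python3 - <<'E'
from h import *
s=robot.state();print(s["eef_pos"],s["wrist_force"])
p,D=robot.grab_frame("wrist");cv2.imwrite("pics/wrist4.png",p)
p,D=robot.grab_frame("scene");cv2.imwrite("pics/scene4.png",cv2.resize(p[130:300,90:290],None,fx=3.5,fy=3.5,interpolation=2))
E
```

```text
[ 0.55097688 -0.13833564  0.07489654] [ 0.4267932  -0.11498018 -0.30710557]
```

View pics/wrist4.png

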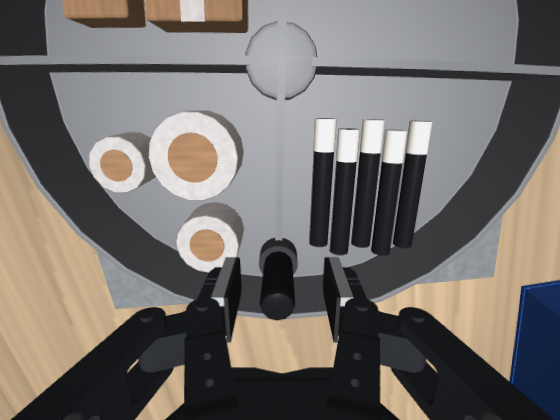

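View pics/scene4.png

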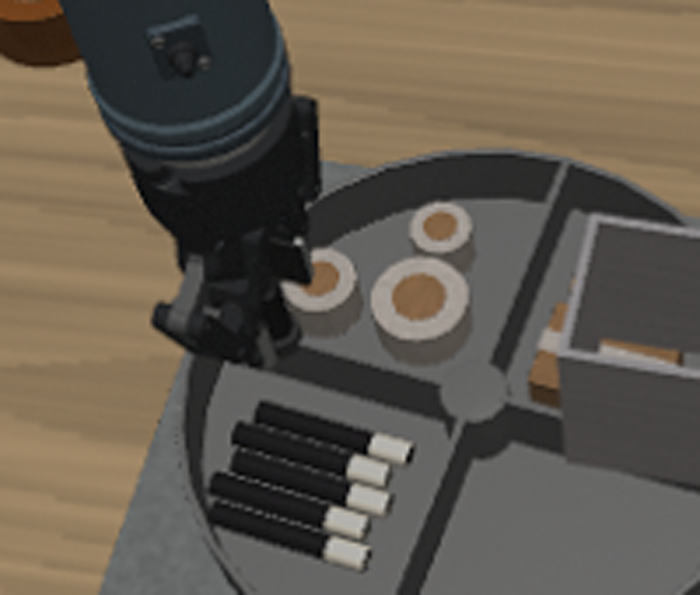

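The peg top, at wrist (277,305), now sits between the pads with its collar at (278,258). I'll close on it.

Emit:
jog_arm(
  deltas=[
    [[0,0,0,0,0,0],[0,0,0,0,0,0],[0,0,0,0,0,0],[0,0,0,0,0,0]],
  ],
  fingers=1,
)

```text
time_s: 6.48
eef_pos: [0.5512, -0.1384, 0.0755]
tcp_rot: [0.762, 0.648, 0.0, 0.001]
wrist_force: [-1.5, 0.6, 3.8]
gripper_width: 0.0143
```

```bash
cat >arc.py <<'E'
import sys
from h import *
s=robot.state();p=s["eef_pos"];R=Ro.from_quat(s["tcp_rot"]);print(p,s["gripper_width"],s["wrist_force"])
ax=np.array([.567,-.0355]);v=p[:2]-ax
print("r",np.hypot(*v),"ang",np.degrees(np.arctan2(v[1],v[0])))
for a in np.linspace(0,float(sys.argv[1]),int(sys.argv[2])+1)[1:]:
    t=np.radians(a);c,n=np.cos(t),np.sin(t)
    q=ax+np.array([[c,-n],[n,c]])@v
    print([round(float(x),4) for x in R.inv().apply(np.r_[q,p[2]]-p)],round(-t,3))
E
python3 arc.py 50.7 8
```

```text
[ 0.55120631 -0.13843456  0.07551045] 0.014254932829018616 [-1.45864597  0.62202556  3.81275981]
r 0.1041391625519506 ang -98.72310724064918
[0.0007, 0.0115, 0.0] -0.111
[0.0027, 0.0228, 0.0] -0.221
[0.006, 0.0339, 0.0] -0.332
[0.0104, 0.0445, 0.0001] -0.442
[0.016, 0.0546, 0.0001] -0.553
[0.0227, 0.064, 0.0001] -0.664
[0.0303, 0.0726, 0.0001] -0.774
[0.0389, 0.0803, 0.0001] -0.885
```

Emit:
jog_arm(
  deltas=[
    [[0.0007,0.0115,0,0,0,-0.111],[0.0027,0.0228,0,0,0,-0.221],[0.006,0.0339,0,0,0,-0.332],[0.0104,0.0445,0,0,0,-0.442],[0.0104,0.0445,0,0,0,-0.442]],
  ],
)

```text
time_s: 7.1
eef_pos: [0.5973, -0.1352, 0.0755]
tcp_rot: [0.601, 0.799, 0.0, 0.001]
wrist_force: [-1.1, 0.9, 2.6]
gripper_width: 0.0139
```

```bash
python3 arc.py 26 4
```

```text
[ 0.59731803 -0.1351834   0.07553692] 0.013898476015535706 [-1.07378673  0.89259535  2.59360294]
r 0.10419195114515199 ang -73.08321438356313
[0.0008, 0.0118, 0.0] -0.113
[0.003, 0.0234, 0.0] -0.227
[0.0065, 0.0347, 0.0] -0.34
[0.0112, 0.0455, 0.0] -0.454
```

Going well. The peg is at -73.1°, so there are 24.5° left to -48.6°.

Emit:
jog_arm(
  deltas=[
    [[0.0008,0.0118,0,0,0,-0.113],[0.003,0.0234,0,0,0,-0.227],[0.0062,0.034,0,0,0,-0.33],[0.01,0.043,0,0,0,-0.427],[0.01,0.043,0,0,0,-0.427],[0.01,0.043,0,0,0,-0.427]],
  ],
)

```text
time_s: 7.85
eef_pos: [0.6353, -0.1137, 0.0755]
tcp_rot: [0.419, 0.908, -0.0, 0.001]
wrist_force: [-1.5, 0.1, 2.8]
gripper_width: 0.0143
```

```bash
python3 arc.py 1 1; python3 - <<'E'
from h import *
for n in("top","scene"):
    p,D=robot.grab_frame(n);cv2.imwrite(f"pics/{n}5.png",p)
    print([(r["p"],r["centre"]) for r in robot.mark_of(n,"pocket")[:2]])
E
```

```text
[ 0.63534599 -0.11373088  0.07553616] 0.014336686084877816 [-1.49836343  0.10942409  2.77205551]
r 0.1038809173432275 ang -48.858086890494164
[0.0, 0.0018, 0.0] -0.017
[(0.76, [280.1, 214.4])]
[(0.7, [279.0, 259.2])]
```

View pics/top5.png

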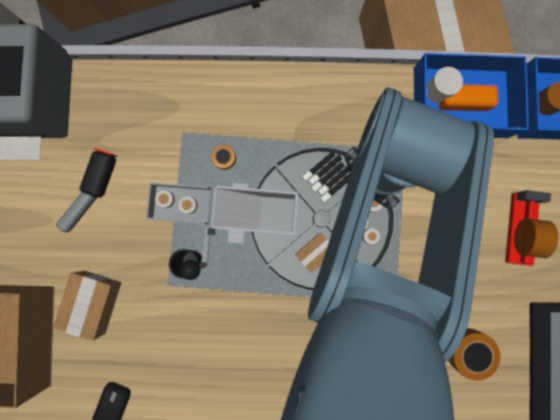

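View pics/scene5.png

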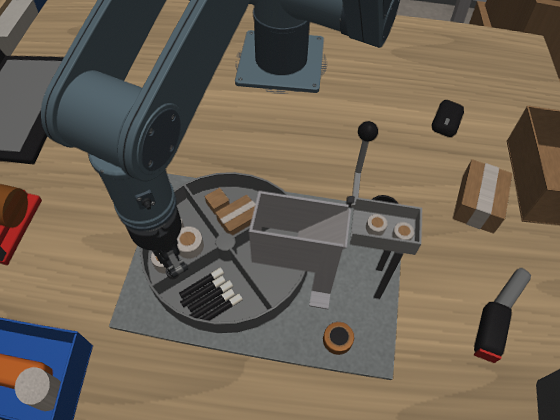

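```bash
python3 - <<'E'
from h import *
print(atz("top",(280.1,214.4),.039),atz("scene",(279,259.2),.039))
print("axis+92mm", [.567+.092*np.cos(np.radians(86.4)),-.0355+.092*np.sin(np.radians(86.4))])
p=cv2.imread("pics/top5.png");cv2.imwrite("pics/t5z.png",cv2.resize(p[130:300,200:400],None,fx=3.5,fy=3.5,interpolation=2))
E
```

```text
[0.57525546 0.04783727 0.039     ] [0.56937664 0.05899941 0.039     ]
axis+92mm [np.float64(0.5727767277966967), np.float64(0.05631845901540098)]
```

View pics/t5z.png

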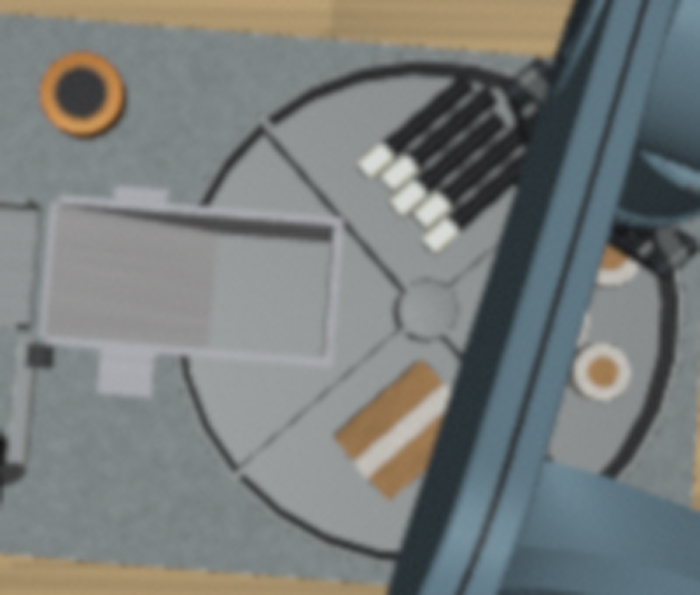

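The top view shows the empty quarter's two walls symmetric about the chute, and only bare floor inside the mouth. I'll release, lift and go to the knob.

Emit:
jog_arm(
  deltas=[
    [[0,0,0,0,0,0],[0,0,0,0,0,0],[0,0,-0.01,0,0,0],[0,0,-0.05,0,0,0],[0,0,-0.11,0,0,0],[0,0,-0.17,0,0,0.1],[0,0,-0.23,0,0,0.25],[0,0,-0.29,0,0,0.4]],
  ],
  fingers=-0.3,
)

```text
time_s: 9.05
eef_pos: [0.6347, -0.1132, 0.3686]
tcp_rot: [0.593, 0.805, 0.0, 0.002]
wrist_force: [1.3, -0.7, 0.2]
gripper_width: 0.0556
```

```bash
python3 - <<'E'
from h import *
s=robot.state();print(s["eef_pos"],s["gripper_width"])
print(d([.48,.1735,.37],-3.6))
E
```

```text
[ 0.63467136 -0.11324011  0.36863977] 0.05556626875792148
[0.3197, -0.0625, -0.0023, 0.0026, 0.002, 0.3645]
```

Emit:
jog_arm(
  deltas=[
    [[0.05,-0.01,-0.002,0,0,0.06],[0.1,-0.02,-0.002,0,0,0.12],[0.15,-0.03,-0.002,0,0,0.18],[0.2,-0.04,-0.002,0,0,0.24],[0.25,-0.05,-0.002,0,0,0.3],[0.3,-0.058,-0.002,0,0,0.364],[0.32,-0.062,-0.002,0.002,0.002,0.364],[0.32,-0.062,-0.002,0.002,0.002,0.364]],
  ],
)

```text
time_s: 10.05
eef_pos: [0.4801, 0.1746, 0.3705]
tcp_rot: [0.728, 0.686, 0.001, 0.001]
wrist_force: [0.4, -0.0, 0.2]
gripper_width: 0.0553
```

```bash
python3 - <<'E'
from h import *
s=robot.state();print(s["eef_pos"],s["gripper_width"])
print(d([.48,.1735,.25],-3.6))
for n in("wrist","scene","top"):
    p,D=robot.grab_frame(n);cv2.imwrite(f"pics/{n}6.png",p)
    for r in robot.mark_of(n,"knob")[:1]:
        c=r["centre"];print(n,r["p"],c,atz(n,c,.300).round(4),D[int(c[1]),int(c[0])])
# pocket check now unobstructed
p=cv2.imread("pics/top6.png");cv2.imwrite("pics/t6z.png",cv2.resize(p[130:300,200:400],None,fx=3.5,fy=3.5,interpolation=2))
print([(r["p"],r["centre"]) for r in robot.mark_of("top","peg")[:2]],[(r["p"],r["centre"]) for r in robot.mark_of("scene","peg")[:2]])
E
```

```text
[0.48011814 0.1746333  0.37049752] 0.05525908978431861
[-0.0011, -0.0003, 0.1205, 0.0022, -0.0, 0.0033]
wrist 0.87 [281.2, 211.6] [0.4811 0.1724 0.3   ] 0.23713684
top 0.8 [192.6, 271.5] [0.4774 0.1699 0.3   ] 0.5723929
[(0.63, [363.4, 182.2])] [(0.69, [170.1, 266.3])]
```

View pics/wrist6.png

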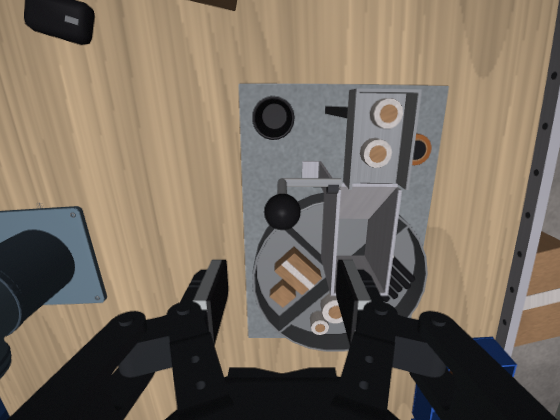

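View pics/scene6.png

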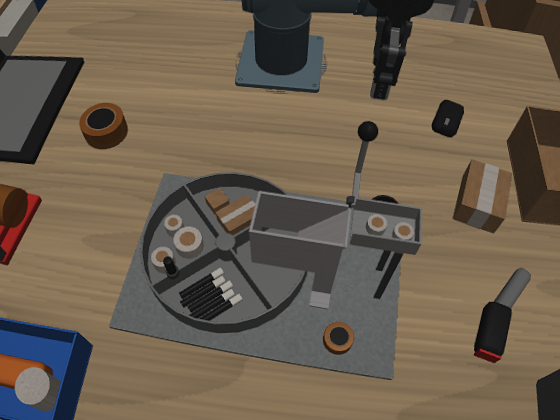

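```bash
python3 - <<'E'
from h import *
for n,c in(("scene",(170.1,266.3)),("top",(363.4,182.2))):
    X=atz(n,c,.116)-np.array([.567,-.0355,0]);print(n,np.hypot(*X[:2]),np.degrees(np.arctan2(X[1],X[0])))
E
```

```text
scene 0.10631538423623399 -45.77756532197142
top 0.10615628587476277 -48.58953679618282
```

Emit:
jog_arm(
  deltas=[
    [[-0.001,0,0.03,0.002,0,0.003],[-0.001,0,0.06,0.002,0,0.003],[-0.001,0,0.09,0.002,0,0.003],[-0.001,0,0.11,0.002,0,0.003],[-0.001,0,0.12,0.002,0,0.003],[-0.001,0,0.12,0.002,0,0.003],[-0.001,0,0.12,0.002,0,0.003]],
  ],
)

```text
time_s: 11.32
eef_pos: [0.4815, 0.172, 0.2504]
tcp_rot: [0.73, 0.683, 0.0, -0.0]
wrist_force: [0.0, 0.0, -0.5]
gripper_width: 0.0555
```

```bash
python3 - <<'E'
from h import *
p,D=robot.grab_frame("wrist");cv2.imwrite("pics/wrist7.png",p)
p,D=robot.grab_frame("scene");cv2.imwrite("pics/s7z.png",cv2.resize(p[60:260,290:490],None,fx=3,fy=3,interpolation=2))
E
```

```text
(no output)
```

View pics/wrist7.png

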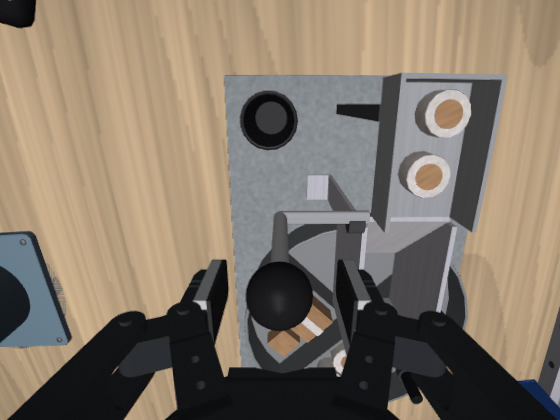

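View pics/s7z.png

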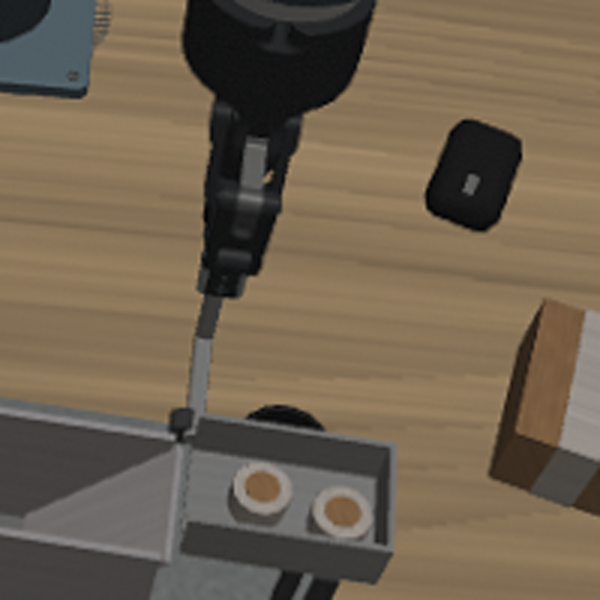

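The knob at wrist (280,295) is centred between the pads, so I'll close.

Emit:
jog_arm(
  deltas=[
    [[0,0,0,0,0,0],[0,0,0,0,0,0],[0,0,0,0,0,0],[0,0,0,0,0,0]],
  ],
  fingers=1,
)

```text
time_s: 11.92
eef_pos: [0.4802, 0.1723, 0.2515]
tcp_rot: [0.73, 0.683, -0.0, -0.001]
wrist_force: [-4.9, -0.8, 6.3]
gripper_width: 0.0271
```

```bash
cat > lev.py <<'E'
import sys
from h import *
s=robot.state();p=s["eef_pos"];R=Ro.from_quat(s["tcp_rot"]);print(p,s["gripper_width"],s["wrist_force"])
y=np.array([np.cos(np.radians(86.4)),np.sin(np.radians(86.4)),0]);z=np.array([0,0,1.])
t0=float(sys.argv[1])
for t in map(float,sys.argv[2:]):
    dp=-.1*(np.sin(t)-np.sin(t0))*y+.1*(np.cos(t)-np.cos(t0))*z
    print(t,[round(float(x),4) for x in R.inv().apply(dp)])
E
python3 lev.py 0 .1 .2 .3 .4 .5 .6 .7 .8 .9 1 1.1 1.2
```

```text
[0.48022701 0.17226113 0.25149029] 0.027078789408353402 [-4.94283975 -0.84045795  6.31565681]
0.1 [-0.01, 0.0, 0.0005]
0.2 [-0.0199, 0.0001, 0.002]
0.3 [-0.0296, 0.0001, 0.0045]
0.4 [-0.0389, 0.0002, 0.0079]
0.5 [-0.0479, 0.0002, 0.0122]
0.6 [-0.0565, 0.0002, 0.0175]
0.7 [-0.0644, 0.0003, 0.0235]
0.8 [-0.0717, 0.0003, 0.0303]
0.9 [-0.0783, 0.0003, 0.0378]
1.0 [-0.0842, 0.0004, 0.0459]
1.1 [-0.0891, 0.0004, 0.0546]
1.2 [-0.0932, 0.0004, 0.0637]
```

Emit:
jog_arm(
  deltas=[
    [[-0.005,0,0,0,0,0],[-0.01,0,0.0005,0,0,0],[-0.02,0,0.002,0,0,0],[-0.03,0,0.0045,0,0,0],[-0.039,0,0.008,0,0,0],[-0.039,0,0.008,0,0,0]],
  ],
)

```text
time_s: 12.68
eef_pos: [0.4777, 0.1318, 0.2443]
tcp_rot: [0.73, 0.683, -0.001, 0.001]
wrist_force: [-1.0, -2.0, -0.5]
gripper_width: 0.005
```

```bash
python3 lev.py .4 .5 .6 .7 .8 .9 1 1.1 1.2
```

```text
[0.47774991 0.13181064 0.244292  ] 0.004995680795277093 [-0.95965041 -2.03077384 -0.52135435]
0.5 [-0.009, 0.0, 0.0044]
0.6 [-0.0175, 0.0001, 0.0096]
0.7 [-0.0255, 0.0001, 0.0157]
0.8 [-0.0328, 0.0001, 0.0225]
0.9 [-0.0393, 0.0002, 0.03]
1.0 [-0.0451, 0.0002, 0.0382]
1.1 [-0.0501, 0.0002, 0.0468]
1.2 [-0.0542, 0.0002, 0.056]
```

The width fell to 5 mm, so the ball slipped out of the pads. I'll look.

```bash
python3 - <<'E'
from h import *
p,D=robot.grab_frame("wrist");cv2.imwrite("pics/wrist8.png",p)
for n in("scene","top","wrist"):
    p,D=robot.grab_frame(n)
    if n=="scene":cv2.imwrite("pics/s8z.png",cv2.resize(p[60:260,290:490],None,fx=3,fy=3,interpolation=2))
    for r in robot.mark_of(n,"knob")[:2]:
        c=r["centre"];print(n,r["p"],c,D[int(c[1]),int(c[0])],world(n,c,D[int(c[1]),int(c[0])]))
E
```

```text
scene 0.7 [356.1, 129.8] 0.67689073 [0.48967827 0.1560008  0.31310956]
```

View pics/wrist8.png

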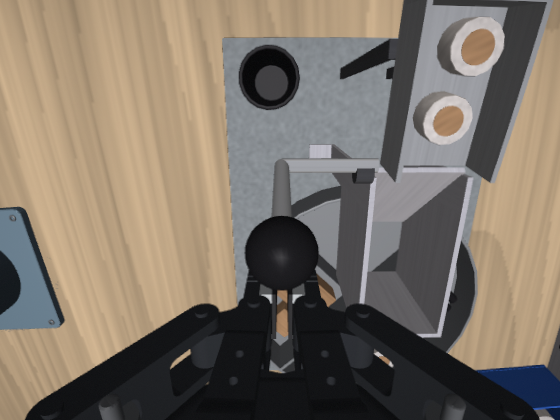

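View pics/s8z.png

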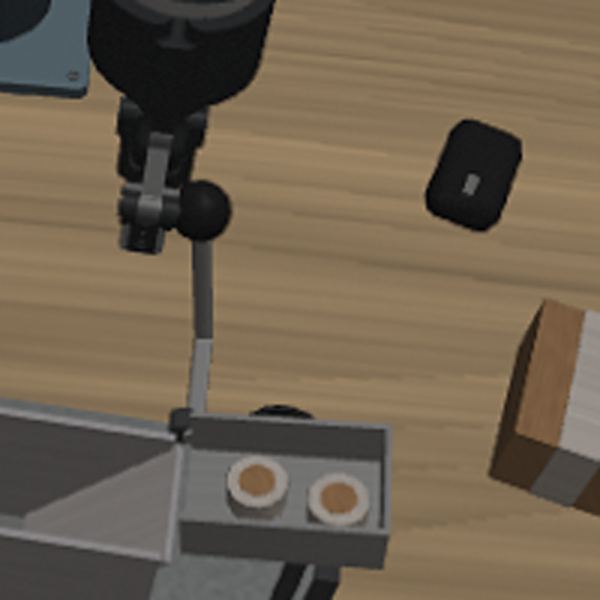

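The ball slipped out to the +y side and the lever is only slightly tilted, with both rolls still in the pan. I'll change method: lift over the ball and push it from the +y side with shut fingers.

```bash
python3 - <<'E'
from h import *
for p in([.479,.132,.33],[.482,.225,.33],[.482,.225,.258]): print(d(p,-3.6))
E
```

```text
[-0.0012, 0.0011, -0.0865, -0.001, -0.0, -0.0036]
[0.0918, -0.0021, -0.0864, -0.001, -0.0, -0.0036]
[0.0918, -0.002, -0.0144, -0.001, -0.0, -0.0036]
```

Emit:
jog_arm(
  deltas=[
    [[-0.01,0,-0.01,0,0,0],[-0.01,0,-0.05,0,0,0],[-0.005,0,-0.09,0,0,0],[0.03,0,-0.09,0,0,0],[0.075,-0.002,-0.09,0,0,0],[0.092,-0.002,-0.08,0,0,0],[0.092,-0.002,-0.04,0,0,0],[0.092,-0.002,-0.015,0,0,0]],
  ],
  fingers=1,
)

```text
time_s: 14.02
eef_pos: [0.4811, 0.2248, 0.2563]
tcp_rot: [0.73, 0.684, -0.002, -0.001]
wrist_force: [0.2, -0.1, 0.4]
gripper_width: -0.0003
```

```bash
cat > push.py <<'E'
import sys
from h import *
s=robot.state();print(s["eef_pos"],s["gripper_width"],s["wrist_force"])
for t in map(float,sys.argv[1:]):
    S,C=np.sin(t),np.cos(t)
    cy=.1735-.096*S+.015*C; cz=.2+.096*C+.015*S
    print(t,[round(x,4) for x in d([.481-.006*S,cy+.011,cz-.032],-3.6)])
E
python3 push.py .2 .3 .4 .5 .6 .7 .8 .9 1 1.1 1.2
python3 - <<'E'
from h import *
p,D=robot.grab_frame("wrist");cv2.imwrite("pics/wrist9.png",p)
p,D=robot.grab_frame("scene");cv2.imwrite("pics/s9z.png",cv2.resize(p[60:260,290:490],None,fx=3,fy=3,interpolation=2))
E
```

```text
[0.48107706 0.22477138 0.25630829] -0.00027882545964168497 [ 0.19158382 -0.05162543  0.37825882]
0.2 [-0.0446, 0.0016, -0.0087, -0.0035, 0.001, -0.0027]
0.3 [-0.0543, 0.0017, -0.0078, -0.0035, 0.001, -0.0027]
0.4 [-0.0639, 0.0018, -0.0059, -0.0035, 0.001, -0.0027]
0.5 [-0.0732, 0.0018, -0.0031, -0.0035, 0.001, -0.0027]
0.6 [-0.0821, 0.0019, 0.0007, -0.0035, 0.001, -0.0027]
0.7 [-0.0907, 0.002, 0.0053, -0.0035, 0.001, -0.0027]
0.8 [-0.0988, 0.0021, 0.0108, -0.0035, 0.001, -0.0027]
0.9 [-0.1062, 0.0022, 0.017, -0.0035, 0.001, -0.0027]
1.0 [-0.113, 0.0024, 0.0239, -0.0035, 0.001, -0.0027]
1.1 [-0.1191, 0.0025, 0.0315, -0.0035, 0.001, -0.0027]
1.2 [-0.1244, 0.0026, 0.0397, -0.0035, 0.001, -0.0027]
```

View pics/wrist9.png

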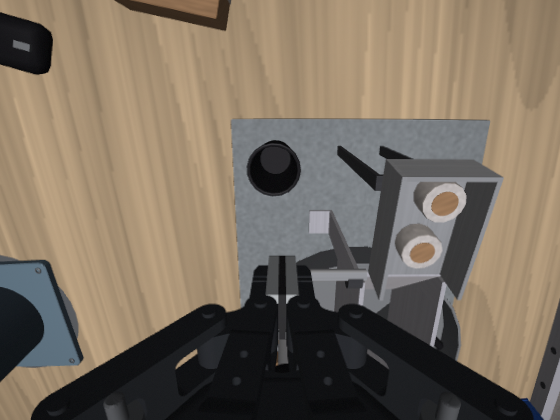

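View pics/s9z.png

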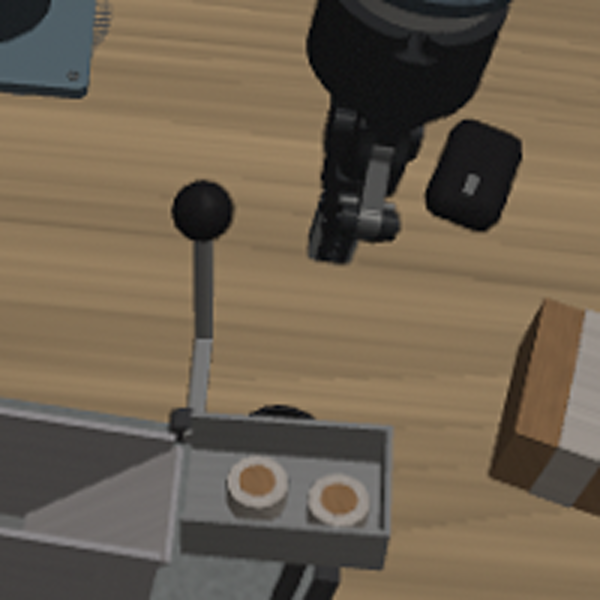

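The shut fingers are on the +y side at ball height and aligned with it in x, so I'll push along the arc.

Emit:
jog_arm(
  deltas=[
    [[-0.02,0.001,-0.004,0,0,0],[-0.035,0.001,-0.006,0,0,0],[-0.0446,0.0016,-0.006,0,0,0],[-0.0543,0.0017,-0.006,0,0,0],[-0.0639,0.0018,-0.005,0,0,0],[-0.0732,0.0018,-0.003,0,0,0],[-0.0821,0.0019,0.0007,0,0,0],[-0.0907,0.002,0.0053,0,0,0]],
  ],
)

```text
time_s: 15.12
eef_pos: [0.4753, 0.1344, 0.2491]
tcp_rot: [0.73, 0.683, -0.003, -0.003]
wrist_force: [0.8, 7.0, -3.9]
gripper_width: -0.0
```

```bash
python3 push.py .7 .8 .9 1 1.1 1.2 1.25
python3 - <<'E'
from h import *
p,D=robot.grab_frame("scene");cv2.imwrite("pics/s10z.png",cv2.resize(p[60:260,240:440],None,fx=3,fy=3,interpolation=2))
E
```

```text
[0.47533764 0.13436925 0.24913719] -2.9652700227029246e-05 [ 0.77101964  7.01752364 -3.89935784]
0.7 [-0.0001, 0.0018, -0.002, -0.0093, -0.0, -0.003]
0.8 [-0.0082, 0.0019, 0.0035, -0.0093, -0.0, -0.003]
0.9 [-0.0156, 0.0021, 0.0097, -0.0093, -0.0, -0.003]
1.0 [-0.0225, 0.0022, 0.0166, -0.0093, -0.0, -0.003]
1.1 [-0.0285, 0.0024, 0.0242, -0.0093, -0.0, -0.003]
1.2 [-0.0338, 0.0026, 0.0323, -0.0093, -0.0, -0.003]
1.25 [-0.0362, 0.0027, 0.0366, -0.0093, -0.0, -0.003]
```

View pics/s10z.png

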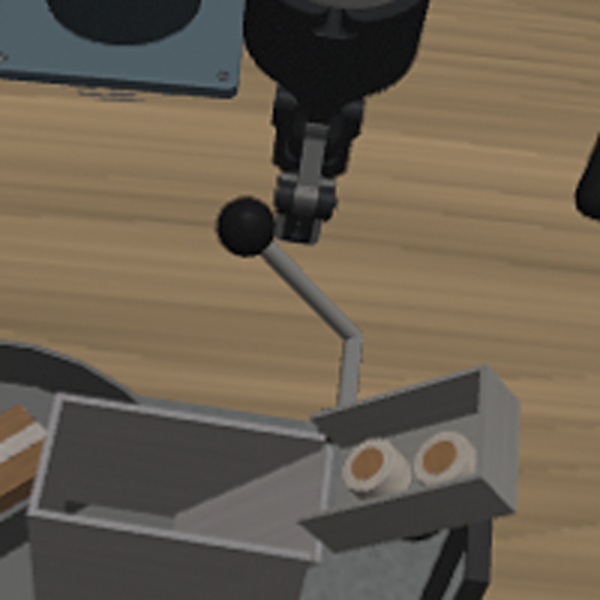

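The lever is at about 0.65 rad and the fingers are pushing at the ball and lever joint as planned. I'll carry on to about 1.2 rad.

Emit:
jog_arm(
  deltas=[
    [[-0.008,0.002,0.003,0,0,0],[-0.0156,0.002,0.0095,0,0,0],[-0.0225,0.002,0.0165,0,0,0],[-0.0285,0.002,0.024,0,0,0],[-0.032,0.002,0.03,0,0,0],[-0.033,0.002,0.032,0,0,0],[-0.033,0.002,0.032,0,0,0]],
  ],
)

```text
time_s: 16.05
eef_pos: [0.4746, 0.0999, 0.2167]
tcp_rot: [0.73, 0.683, -0.004, -0.003]
wrist_force: [-0.4, 2.5, 0.9]
gripper_width: -0.0001
```

```bash
python3 push.py 1.2
python3 - <<'E'
from h import *
p,D=robot.grab_frame("scene");cv2.imwrite("pics/scene11.png",p);cv2.imwrite("pics/s11z.png",cv2.resize(p[60:260,240:440],None,fx=3,fy=3,interpolation=2))
E
```

```text
[0.47461924 0.09986408 0.21668248] -0.00011100474326590142 [-0.4215638   2.54661867  0.89898299]
1.2 [0.0006, 0.0007, -0.0001, -0.01, 0.002, -0.0033]
```

View pics/s11z.png

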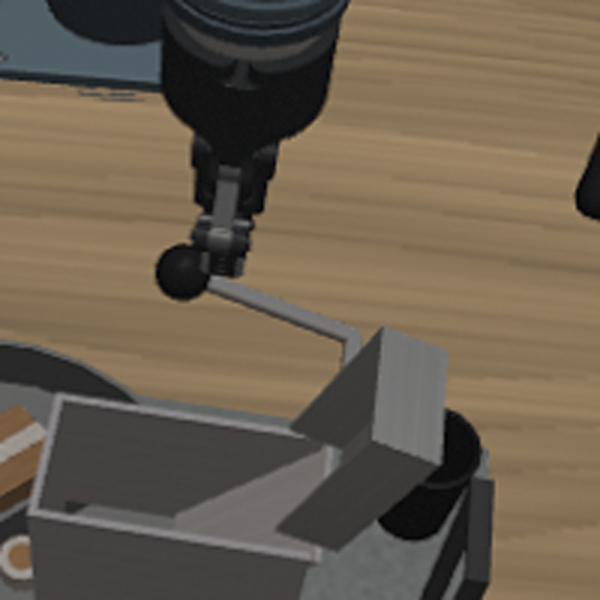

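The pan is well tipped and a roll shows near the chute mouth. I'll push down a little more to be sure, then lift clear.

Emit:
jog_arm(
  deltas=[
    [[-0.001,0,0.004,0,0,0],[-0.001,0,0.006,0,0,0],[-0.001,0,0.006,0,0,0],[0,0,-0.02,0,0,0],[0.02,0,-0.07,0,0,0],[0.05,0,-0.13,0,0,0],[0.09,0,-0.17,0,0,0],[0.13,0,-0.17,0,0,0]],
  ],
)

```text
time_s: 17.1
eef_pos: [0.4868, 0.2304, 0.3909]
tcp_rot: [0.731, 0.683, -0.001, 0.0]
wrist_force: [0.8, -0.3, -0.5]
gripper_width: 0.0001
```

```bash

python3 - <<'E'
from h import *
ax=np.array([.567,-.0355]);th=np.radians(86.4)
print(robot.state()["time_s"])
for n in("scene","top"):
    p,D=robot.grab_frame(n);cv2.imwrite(f"pics/{n}12.png",p)
    cv2.imwrite(f"pics/{n}12z.png",cv2.resize(p[120:340,120:420],None,fx=2.6,fy=2.6,interpolation=2))
    for r in robot.mark_of(n,"roll_a_mid")[:5]:
        c=r["centre"];X=atz(n,c,.05);W=world(n,c,D[int(c[1]),int(c[0])]);print(n,round(r["p"],2),c,X.round(3),W.round(3))
E
```

```text
17.1
scene 0.44 [246.8, 244.3] [ 0.552 -0.002  0.05 ] [ 0.554 -0.001  0.055]
scene 0.25 [303.0, 153.4] [0.331 0.081 0.05 ] [0.485 0.084 0.242]
top 0.63 [301.9, 219.4] [0.565 0.002 0.05 ] [0.565 0.002 0.057]
```

View pics/scene12z.png

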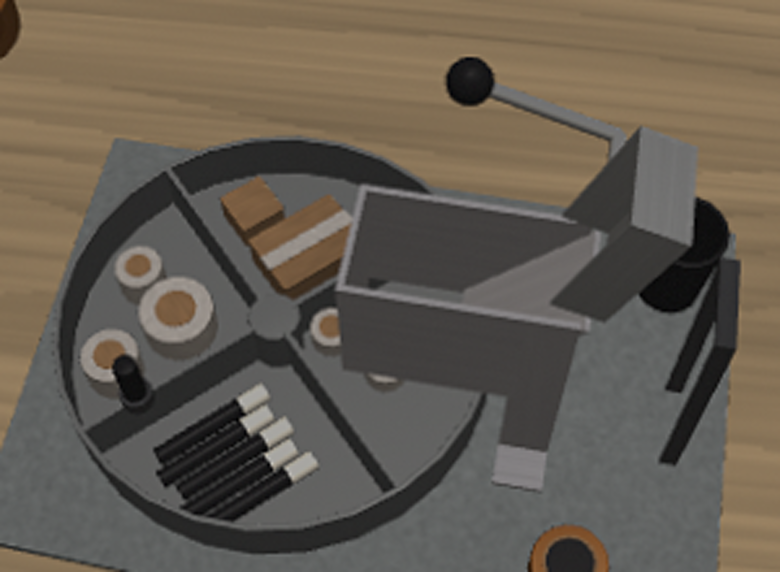

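View pics/top12z.png

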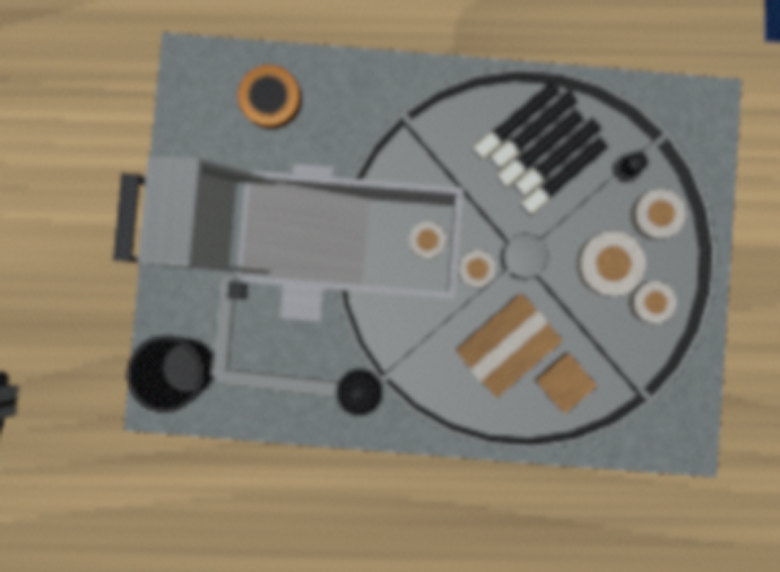

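```bash

python3 - <<'E'
from h import *
ax=np.array([.567,-.0355]);th=np.radians(86.4-45)
ex=np.array([np.cos(th),np.sin(th)]);ey=np.array([-np.sin(th),np.cos(th)])
D=robot.grab_frame("top")[1]
for c in((478/2.6+120,268/2.6+120),(428/2.6+120,240/2.6+120)):
    W=world("top",c,D[int(c[1]),int(c[0])]);v=W[:2]-ax;x,y=v@ex-.065,v@ey-.065;print(W.round(3),x,y,np.hypot(x,y),"mid z over floor",W[2]-.009-.039)
print(robot.state()["wrist_force"]); robot.close_job()
E
```

```text
[ 0.557 -0.002  0.057] -0.05039271783982966 -0.033513588887832096 0.06051930808781037 mid z over floor 0.00934157394509362
[0.579 0.038 0.059] -0.007436768906214558 -0.01758872910653654 0.019096306536803533 mid z over floor 0.011473345497886887
[0.11661133 0.63170946 0.67197686]
the job is handed in; nothing more can be done
```

The job is handed in: both small tape rolls lie in the compartment that was empty. I gripped the peg and turned the tray about 50° to bring that compartment under the chute. I then tipped the pan to about 1.2 rad, and the rolls slid down the chute.

**Last checks, all within the limits:**

| | Roll nearer the hub | Roll under the mouth |
|---|---|---|
| x, y in the pocket frame (must be above -65 mm) | -50, -34 mm | -7, -18 mm |
| Horizontal distance from the pocket (must be below 90 mm) | 61 mm | 19 mm |
| Centre above the floor (must be 2 to 40 mm) | about 9 mm | about 11 mm |

The arm was well clear of the scene, with the wrist force near zero, and the clock read about 17 s.

**What failed or disagreed along the way:**
- **Peg grip:** The first grip closed on nothing. The wrist depth showed the real fingertips about 30 mm behind the reported TCP, and allowing for that worked.
- **Knob grip:** The ball slipped out of the pads at the start of the swing. I pushed the lever over with shut fingers instead.
- **Tray angle:** The two fixed cameras put the peg at -48.6° and -45.8° against a target of -48.6°. That gap is about 4 mm at the compartment, inside the 22 mm allowed.

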